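# Sort the leftovers of a repair into their trays

## Robot

A 7-joint arm with a two-finger parallel gripper is mounted at the origin on a cart in front of the work surface, level with it; the furniture and walls round the work are solid. World frame = base frame: x ahead of the robot, y to its left, z up, the work surface at z = 0. Lengths are in m, angles in rad, forces in N, time in s.
With the tool pointing down it reaches from about 0.4 to 0.85 m from the base axis. Payload 10.4 kg.
Tool frame: the origin (TCP) lies between the finger pads; the fingertips stand 22 mm ahead of it and the grasp point (between the pads) lies 3 mm ahead of it; z points along the fingers, y is the line along which they close (so a half turn about z gives the same grasp; the last joint's range is limited). The gripper opens to 85 mm and grips with 20 to 120 N. Pads are 22 mm wide; open, the fingers measure 114 mm over their backs; the gripper's body (76 mm by 85 mm) begins 54 mm behind the grasp point. The pads swing forward as they close: fully open they stand 13 mm farther back than shut.
Start: joints at [-1.302, 0.332, -0.065, 1.46, 0.022, 1.35, -0.088], TCP at [0.18, 0.599, 0.253] pointing down, gripper open.
Joint ranges: [-2.6, 2.6], [-0.5, 2.12], [-1.47, 1.34], [0.16, 2.42], [-1.27, 4.41], [0.06, 2.06], [-2.6, 2.6]. Speed limits (rad/s): [2.22, 2.22, 2.79, 2.79, 3.14, 3.14, 3.14].

## Interface

Orientations are given as a unit quaternion [x, y, z, w].
In Python, from workcell import manip, camera, ticket, boxes_of, outline_of gives the robot as it stands.
- The arm moves only by the tool carry_out, never from a script. Its argument "deltas" is a list of rows, each a list of 5 numbers: the shift along the tool's x, y, z as a fraction of full scale, then the turn about the tool's z as a fraction of full scale, then the opening, from -1 (shut) to 1 (fully open), so that 0 is half open. In form: [[tx, ty, tz, spin, gripper], ...]. A call has 1 to 20 rows; each row is the pose to reach, as a shift and turn from the pose commanded when the call began, along the tool's axes at that moment; what a row does not reach only later rows make up. Full scale, the value 1, is 150 mm for a shift and 30 degrees for a turn. A row lasts 1/8 s, in which the tool goes at most 62.5 mm and 10.7 degrees, less where a joint would pass 70% of its speed; a pose out of reach is approached as far as the arm can. A call with a number of a shift or a turn outside -1 to 1 is refused whole. A call with a gripper value outside its range is refused whole. The fingers move at their own pace and stop on an object; "force" is the grip in N (left out, the last holds). Time passes only in rows, so rows that repeat a pose let the fingers close. It gives the time, the measured TCP pose, the force, the opening and the grip force at its end, in the units of the state.
- manip.get_obs(): the state, without advancing time (a new reading comes with each control period).
- camera(name): name is "side" or "top" or "wrist"; returns a dict with "img" (384x512x3 uint8, red, green, blue), "depth" (384x512 float32, m along the optical axis (not along the pixel's ray), 0 where there is no reading), "vertical_fov" (degrees; the focal length in pixels is half the picture's height over the tangent of half this angle, whatever the lens; pixels are square), "cx", "cy" (the principal point, pixels), "k1" (the pictures are not rectified: a ray, as slopes to the right and down, at radius r is drawn at 1 + k1 r^2 times it, then the intrinsics apply), "R" (3x3) and "t" (3): a world point X has camera coordinates R X + t. Camera axes: x right, y down, z forward; pixel columns grow to the right and rows downward; lengths in m; the calibration is good to about 2 mm. A picture is of the moment at which its call begins.
- ticket.hand_in(): hands the job in; it is judged then, once.
Trained networks look in a picture, given as the dict that the camera call returned (one of the last four; its "shot" number tells which), for a name from the list of things; names that differ only in an ending like _2 or _b are one class to them, and where a whole thing is asked for, a point or a joint stands for the part that bears it (a point fixed in the world has none). Each returns a list of dicts, best first, with "conf" (0 to 1); they miss things now and then, are a little off and sometimes report something else, mostly with a low value. They report only what shows in the picture. A call takes as long as a camera call. They do not tell look-alikes from the thing itself.
- boxes_of(query, picture): "position" ([x, y, z] in m, in world coordinates, good to about 4 mm: the middle of the surface that is visible of it).
- outline_of(query, picture): "region" (384x512 bool, what is visible of it).
The state is a dict: "clock": time; "joint_pos": joint angles; "joint_velocities": joint speeds; "tau": joint torques, N m; "position": TCP position; "ee_rot": TCP orientation; "ft_force": force on the tool from outside, world axes, zero at the start; "torque": the same for the moment, N m; "grip_width": opening from 0.0 (shut) to 1.0 (fully open); "grasp_force": force on a finger pad.
Only numpy, scipy, OpenCV 4.12 (cv2) and the standard library are available. Lean on these libraries where they do the work, as an engineer would, in place of code of your own. Each camera call takes 0.05 s, during which the arm holds its last target. There are 200 camera calls.

## Task

Sort the leftovers of this repair: put the transformer and the heatsink side by side in the yellow tray, the flux vial and the blue braid bobbin side by side in the blue tray, and the capacitor in the red tray. Set each one down without dropping it, so that it stands flat on the tray's floor the same way up as it stands now. Leave the amber tape roll and the red memory stick where they lie.

Things in the scene. Friction and masses are not known exactly. Their poses are not given: they have to be found in the camera images.
- tray_yellow: Yellow plastic tray, open above, 140 (x) x 104 (y) x 22 mm high, walls and floor 3 mm (inner floor 134 x 98 mm, 3 mm above the bench), fixed to the bench, long side along its x, blank white label on its -x end. Origin at the centre of its underside; z up.
- tray_blue: Blue plastic tray, open above, 140 (x) x 104 (y) x 22 mm high, walls and floor 3 mm (inner floor 134 x 98 mm, 3 mm above the bench), fixed to the bench, long side along its x, blank white label on its -x end. Origin at the centre of its underside; z up.
- tray_red: Red plastic tray, open above, 140 (x) x 104 (y) x 22 mm high, walls and floor 3 mm (inner floor 134 x 98 mm, 3 mm above the bench), fixed to the bench, long side along its x, blank white label on its -x end. Origin at the centre of its underside; z up.
- transformer: Small mains transformer: grey steel core with a yellow winding on a grey foot, 28 (x) x 36 (y) x 32 mm high, about 0.14 kg. Foot 28 x 34 mm and 4 mm high; above it the winding is 26 mm wide in x (24 mm long in y, 5 to 24 mm up) and the core 36 mm wide in y (12 mm thick in x, up to 32 mm). Can be gripped across x or across y, about 16 mm up. Origin at the centre of its underside, z up.
- heatsink: Bare light-metal heatsink, 30 (x) x 36 (y) x 22 mm high, 35 g: base plate 4 mm thick, below eight upright fins that run along x. Can be gripped across x (fin ends) or y (outer fins). Origin at the centre of its underside, z up.
- flux_vial: Small upright vial, pale body with an orange band and a white-beige screw cap, 27 mm diameter, 68 mm high, 30 g. Grip the body, below 54 mm. It stands on the bare white bench top near the other parts (a like bottle far back on the grey mat is scenery). Origin at the centre of its underside, z up.
- braid_spool: Blue flat bobbin of desoldering braid lying flat, 41 mm diameter, 9 mm high, 30 g. Grip across its diameter. Origin at the centre of its underside, z up.
- capacitor: Dark blue electrolytic capacitor with a pale top, standing upright, 16 mm diameter, 26 mm high, about 12 g. Origin at the centre of its underside, z up.
- kapton_roll: Amber-orange roll of tape lying flat, 60 mm diameter, 12 mm high, loose; to be left alone. Origin at the centre of its underside, z up.
- usb_stick: Red memory stick with a pale metal plug lying flat, 17 (x) x 53 (y) x 8 mm high, loose; to be left alone. Origin at the centre of its underside, z up.
Not all that is in view belongs to the job. Several things look just like the braid_spool: the one meant starts nearest to the robot's base.

How it is judged:
At the end, for the whole second after the job is handed in: Each thing in its tray (transformer, heatsink yellow; vial, bobbin blue; capacitor red): origin within 60 mm (tray's x) and 42 mm (tray's y) of the tray's centre and under 7 mm above its underside (on the floor, not on another part), upright within 0.15 rad, at rest (x of transformer in the frame of tray_yellow between -0.06 and 0.06 m and y of transformer in the frame of tray_yellow between -0.042 and 0.042 m and z of transformer in the frame of tray_yellow between 0 and 0.007 m and angle between each of transformer, heatsink, flux_vial, braid_spool, capacitor's own z axis and vertical below 0.15 rad and linear speed of each of transformer, heatsink, flux_vial, braid_spool, capacitor below 0.02 m/s and x of heatsink in the frame of tray_yellow between -0.06 and 0.06 m and y of heatsink in the frame of tray_yellow between -0.042 and 0.042 m and z of heatsink in the frame of tray_yellow between 0 and 0.007 m and x of flux_vial in the frame of tray_blue between -0.06 and 0.06 m and y of flux_vial in the frame of tray_blue between -0.042 and 0.042 m and z of flux_vial in the frame of tray_blue between 0 and 0.007 m and x of braid_spool in the frame of tray_blue between -0.06 and 0.06 m and y of braid_spool in the frame of tray_blue between -0.042 and 0.042 m and z of braid_spool in the frame of tray_blue between 0 and 0.007 m and x of capacitor in the frame of tray_red between -0.06 and 0.06 m and y of capacitor in the frame of tray_red between -0.042 and 0.042 m and z of capacitor in the frame of tray_red between 0 and 0.007 m); the robot touches nothing.
It fails at once if the amber tape roll is pushed more than 20 mm from where it lay (distance of kapton_roll from where it was at the start of the episode above 0.02 m).
It fails at once if the memory stick is pushed more than 20 mm from where it lay (distance of usb_stick from where it was at the start of the episode above 0.02 m).
It fails at once if one of the five things is let fall (touched by nothing with its underside more than 40 mm above the bench) ((height (world z) of transformer above 0.04 m and contact force between transformer and anything else below 0.0005 N) or (height (world z) of heatsink above 0.04 m and contact force between heatsink and anything else below 0.0005 N) or (height (world z) of flux_vial above 0.04 m and contact force between flux_vial and anything else below 0.0005 N) or (height (world z) of braid_spool above 0.04 m and contact force between braid_spool and anything else below 0.0005 N) or (height (world z) of capacitor above 0.04 m and contact force between capacitor and anything else below 0.0005 N)).
It also fails if it takes over 120 s, if anything falls off the work surface, if the arm or the gripper's body presses on something with over 40 N, if the wrist force passes 120 N, or if a joint passes its speed limit or range.

## Working session

There is one attempt and no reset: what is moved stays moved. The work goes in short steps, Python scripts to look and compute and a tool call to move; the robot and the scene stay as the last step left them, time stands still between calls to the robot, and variables do not carry over. Pictures are saved under pics/ and viewed, at most 14 in all, crops included, and the job is handed in when it is done.

Besides the shell and the picture viewer there is one more tool, called after ">>>" in YAML: its name, and indented under it one key for each argument. carry_out: Moves the arm, as the interface text tells. Its arguments: {"type":"object","properties":{"deltas":{"type":"array","items":{"type":"array","items":{"type":"number"}}},"force":{"type":"number"}},"required":["deltas"]}

```bash
mkdir -p pics
cat > h.py <<'E'
import numpy as np, cv2
from workcell import manip, camera, ticket, boxes_of, outline_of
def save(p,name,crop=None,s=1):
    im=p["img"]
    if crop: im=im[crop[1]:crop[3],crop[0]:crop[2]]
    cv2.imwrite("pics/"+name,cv2.resize(im,None,fx=s,fy=s,interpolation=cv2.INTER_CUBIC)[:,:,::-1])
def KD(p):
    f=p["img"].shape[0]/2/np.tan(np.radians(p["vertical_fov"])/2)
    return np.array([[f,0,p["cx"]],[0,f,p["cy"]],[0,0,1]]),np.array([p["k1"],0,0,0,0.])
def world(p,uv,z=None):
    "pixels -> world; with depth, or on plane z"
    uv=np.atleast_2d(np.array(uv,float));K,D=KD(p)
    s=cv2.undistortPoints(uv[:,None],K,D)[:,0]
    r=np.c_[s,np.ones(len(s))]
    R,t=p["R"],p["t"];c=-R.T@t;d=r@R
    if z is None:
        k=p["depth"][uv[:,1].round().astype(int),uv[:,0].round().astype(int)]
    else: k=(z-c[2])/d[:,2]
    return c+d*k[:,None]
def pix(p,X):
    K,D=KD(p)
    return cv2.projectPoints(np.atleast_2d(np.array(X,float)),cv2.Rodrigues(p["R"])[0],np.array(p["t"],float),K,D)[0][:,0]
E
python3 - <<'E'
from h import *
o=manip.get_obs();print(o["position"],o["ee_rot"],o["grip_width"])
for n in ["top","side"]:
    p=camera(n);save(p,n+"0.png",s=1.5);print(n,-p["R"].T@p["t"],p["R"][2])
    for q in ["tray_yellow","tray_blue","tray_red","transformer","heatsink","flux_vial","braid_spool","capacitor","kapton_roll","usb_stick"]:
        print(q,[(np.round(b["position"],3).tolist(),round(b["conf"],2),pix(p,b["position"])[0].round().tolist()) for b in boxes_of(q,p)])
E
```

```text
[0.17973847 0.59823016 0.25251738] [ 1.45404174e-01  9.89372079e-01 -7.15539815e-04 -6.34580962e-05] 1.0007318823971185
top [0.35415043 0.02598776 1.35387721] [ 0.18802949 -0.00865487 -0.98212525]
tray_yellow [([0.417, -0.239, 0.007], 0.81, [333.0, 243.0])]
tray_blue [([0.623, 0.237, 0.003], 0.76, [184.0, 177.0])]
tray_red [([0.598, 0.092, 0.005], 0.77, [229.0, 185.0])]
transformer [([0.353, 0.266, 0.026], 0.59, [170.0, 262.0])]
heatsink [([0.465, 0.137, 0.003], 0.68, [214.0, 226.0])]
flux_vial [([0.424, -0.111, 0.062], 0.64, [294.0, 240.0])]
braid_spool [([0.521, -0.119, 0.008], 0.54, [295.0, 210.0])]
capacitor [([0.456, -0.033, 0.02], 0.31, [268.0, 229.0])]
kapton_roll [([0.454, -0.03, 0.015], 0.7, [267.0, 230.0])]
usb_stick [([0.393, 0.172, 0.004], 0.44, [202.0, 249.0])]
side [0.47541209 0.88156294 0.79933015] [ 0.10787155 -0.74530059 -0.65794434]
tray_yellow [([0.417, -0.246, 0.002], 0.63, [335.0, 147.0])]
tray_blue [([0.618, 0.229, 0.005], 0.65, [235.0, 266.0])]
tray_red []
transformer [([0.358, 0.277, 0.024], 0.68, [359.0, 294.0]), ([0.429, 0.061, 0.005], 0.2, [327.0, 221.0])]
heatsink [([0.466, 0.14, 0.017], 0.83, [310.0, 240.0])]
flux_vial []
braid_spool [([0.428, 0.06, 0.004], 0.69, [327.0, 221.0]), ([0.518, -0.113, 0.008], 0.64, [296.0, 171.0]), ([0.854, 0.039, 0.01], 0.55, [156.0, 196.0])]
capacitor []
kapton_roll [([0.45, -0.024, 0.01], 0.82, [320.0, 195.0])]
usb_stick []
```

View pics/top0.png

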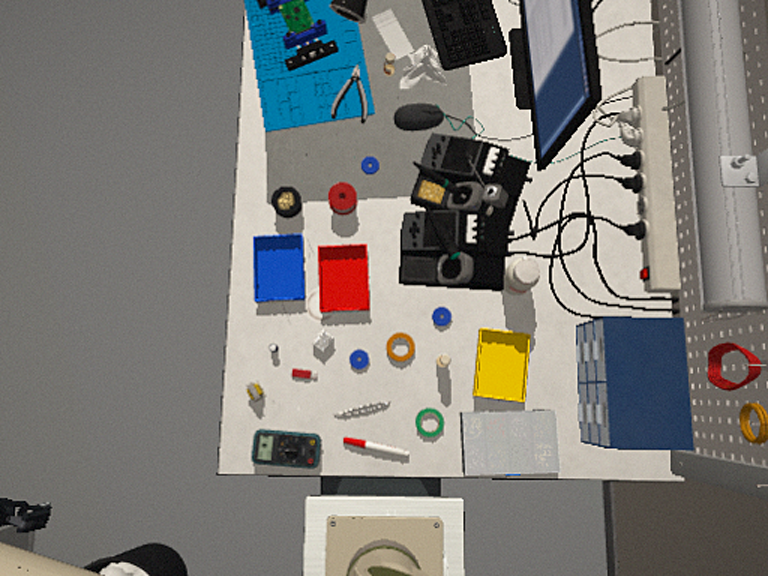

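View pics/side0.png

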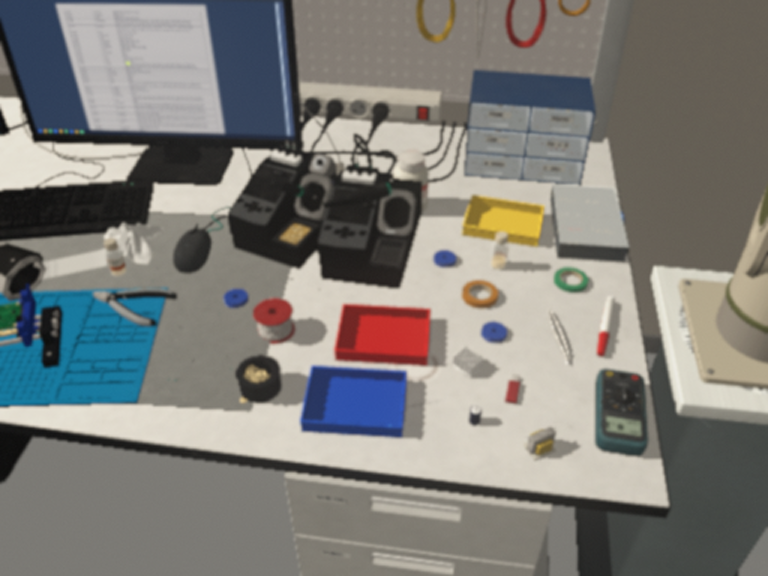

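Both pictures show the work area. The three blue bobbins (top, unscaled pixels) are A (240,240), world (0.43, 0.06); B (295,210), world (0.52, -0.12); C (247,110), world (0.85, 0.04). A is nearest to the base (0.43 m, against 0.53 and 0.85), so A is the one meant. The green ring at (286,282) is something else. The vial is at (295,240) on the white bench and the capacitor at (183,233). I'll confirm with a crop and measure.

Run:
```python
from h import *
p=camera("top");save(p,"topcrop.png",(150,145,365,300),3.7)
print(KD(p)[0][0,0])
yy,xx=np.mgrid[0:384,0:512];uv=np.c_[xx.ravel(),yy.ravel()]
W=world(p,uv).reshape(384,512,3)
hsv=cv2.cvtColor(p["img"],cv2.COLOR_RGB2HSV)
def rect(m,zs,name):
    v,u=np.nonzero(m)
    P=world(p,np.c_[u,v],zs)[:,:2].astype(np.float32)
    r=cv2.minAreaRect(P*1000);print(name,len(u),"mean",P.mean(0).round(4),"rect",np.round(r[0],1),np.round(r[1],1),round(r[2],1), "maxz",np.percentile(W[m][:,2],[5,50,95]).round(3))
Z=dict(tray_yellow=.022,tray_blue=.022,tray_red=.022,transformer=.028,heatsink=.022,flux_vial=.06,braid_spool=.009,capacitor=.026,kapton_roll=.012,usb_stick=.008)
for q,z in Z.items():
    for b in outline_of(q,p)[:2]: rect(b["region"],z,q+" %.2f"%b["conf"])
```

```text
426.001136178478
tray_yellow 0.71 1642 mean [ 0.417  -0.2394] rect [ 417.9 -240.5] [110.4 146. ] 83.6 maxz [-0.001  0.004  0.025]
tray_blue 0.71 1423 mean [0.6166 0.2289] rect [617.4 230.1] [140.5 105.1] 2.1 maxz [-0.     0.005  0.024]
tray_red 0.72 1464 mean [0.5965 0.0916] rect [596.2  91.6] [144.6 105.3] 3.5 maxz [-0.     0.005  0.025]
transformer 0.72 102 mean [0.3929 0.1662] rect [393.  165.6] [18.2 49.3] 0.8 maxz [-0.     0.007  0.012]
transformer 0.43 105 mean [0.3552 0.2644] rect [356.1 264.9] [36.6 28. ] 36.2 maxz [0.006 0.028 0.037]
heatsink 0.58 111 mean [0.4623 0.1305] rect [462.9 129.8] [31.  34.9] 46.3 maxz [0.001 0.007 0.025]
braid_spool 0.56 147 mean [0.426 0.056] rect [424.5  56.2] [40.4 37.6] 1.0 maxz [0.001 0.009 0.014]
braid_spool 0.42 115 mean [0.8522 0.0401] rect [852.7  39.8] [38.3 36.5] 1.0 maxz [0.005 0.012 0.016]
kapton_roll 0.62 162 mean [ 0.4536 -0.0291] rect [453.6 -31.2] [53.1 56.6] 0.8 maxz [0.008 0.013 0.017]
usb_stick 0.63 74 mean [0.3929 0.1721] rect [392.8 169.3] [48.2 16. ] 82.7 maxz [0.003 0.007 0.012]
usb_stick 0.60 72 mean [ 0.4265 -0.1194] rect [ 427.  -119.4] [25.1 28.2] 89.8 maxz [0.033 0.065 0.071]
```

View pics/topcrop.png

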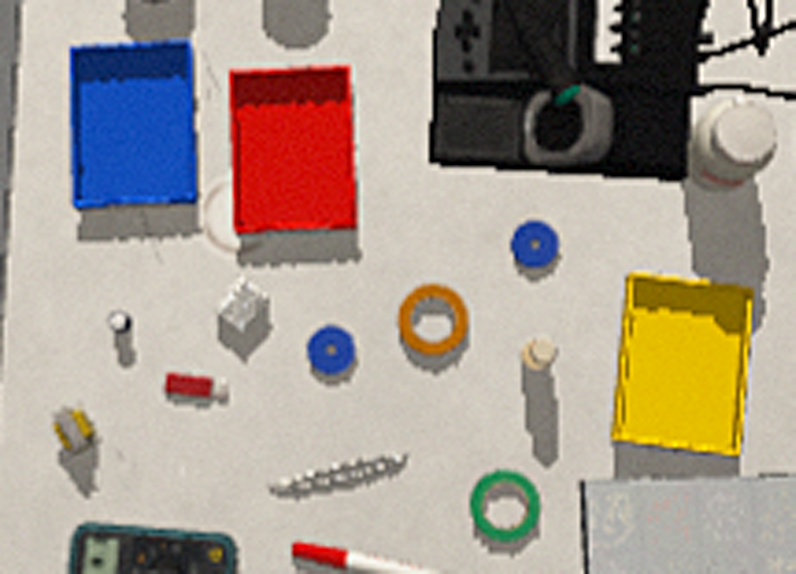

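The crop confirms bobbin A at crop pixel (331,350) as a flat blue disc, the nearest to the robot. The vial is at crop (540,352), the capacitor at (120,322), the heatsink at (243,305) and the transformer at (74,428). I'll start with the transformer.

```bash
cat >> h.py <<'E'
from scipy.spatial.transform import Rotation as Ro
def go(x,y,z,phi=None):
    "fractions to world target; phi = world angle (deg, mod 180) of the finger line"
    o=manip.get_obs();R=Ro.from_quat(o["ee_rot"]).as_matrix();p=np.array(o["position"])
    cur=np.degrees(np.arctan2(R[1,1],R[0,1]))
    d=R.T@(np.array([x,y,z])-p)/.15
    s=0 if phi is None else -((phi-cur+90)%180-90)/30
    print("pos",p.round(4),"phi",round(cur,1),"j7",round(o["joint_pos"][6],2),"frac",d.round(3),"spin",round(s,3),"t",round(o["clock"],2),"grip",round(o["grip_width"],3),"F",np.round(o["ft_force"],1))
E
python3 - <<'E'
from h import *
go(.355,.265,.25)
p=camera("wrist");o=manip.get_obs();R=Ro.from_quat(o["ee_rot"]).as_matrix()
print(R.T@(-p["R"].T@p["t"]-o["position"]), R.T@p["R"].T, KD(p)[0])
E
```

```text
pos [0.1798 0.5986 0.2533] phi 73.3 j7 -0.09 frac [-1.758 -1.794  0.022] spin 0 t 1.65 grip 0.998 F [-0.2 -0.4 -0.3]
[ 0.07249885 -0.00082009 -0.1210458 ] [[ 2.17276889e-04 -9.59115577e-01 -2.83014598e-01]
 [ 9.99999967e-01  1.70085549e-04  1.91315865e-04]
 [-1.35357333e-04 -2.83014630e-01  9.59115583e-01]] [[264.40117929   0.         250.45391566]
 [  0.         264.40117929 192.18902583]
 [  0.           0.           1.        ]]
```

>>> carry_out:
  deltas:
    - [-0.4,-0.4,0,0,1]
    - [-0.8,-0.8,0,0,1]
    - [-0.88,-0.9,0,0,1]
    - [-0.88,-0.9,0,0,1]
  force: 30

```text
clock: 2.2
position: [0.2705, 0.4276, 0.2539]
ee_rot: [0.149, 0.989, 0.0, 0.001]
ft_force: [0.0, 1.0, -0.7]
grip_width: 0.998
grasp_force: 0.0
```

>>> carry_out:
  deltas:
    - [-0.4,-0.4,0,0,1]
    - [-0.8,-0.8,0.2,0,1]
    - [-0.88,-0.9,0.4,0,1]
    - [-0.88,-0.9,0.5,0,1]
    - [-0.88,-0.9,0.5,0,1]

```text
clock: 2.82
position: [0.3545, 0.2633, 0.1773]
ee_rot: [0.146, 0.989, -0.001, -0.001]
ft_force: [-0.2, 0.8, 1.1]
grip_width: 1.003
grasp_force: 0.0
```

Run:
```python
from h import *
p=camera("wrist");save(p,"w1.png",s=1.5)
go(.355,.265,.1)
for q,z in [("transformer",.028),("capacitor",.026)]:
  for b in outline_of(q,p):
    v,u=np.nonzero(b["region"]);P=world(p,np.c_[u,v]);P=P[P[:,2]>.004]
    r=cv2.minAreaRect((P[:,:2]*1000).astype(np.float32));print(q,b["conf"],[np.round(a,1) for a in r],P[:,2].max(),u.mean(),v.mean())
```

```text
pos [0.3546 0.2648 0.1785] phi 73.3 j7 0.53 frac [-0.002  0.002  0.524] spin 0 t 2.88 grip 1.001 F [-0.8 -0.1  1.8]
transformer 0.72 [array([331.8, 267.8]), array([91. , 38.5]), np.float64(4.2)] 0.2984223509623399 257.35730593607303 182.09246575342465
capacitor 0.58 [array([368.5, 255. ]), array([ 14.7, 175.9]), np.float64(75.8)] 0.2984223509623399 250.9920948616601 259.82213438735175
```

View pics/w1.png

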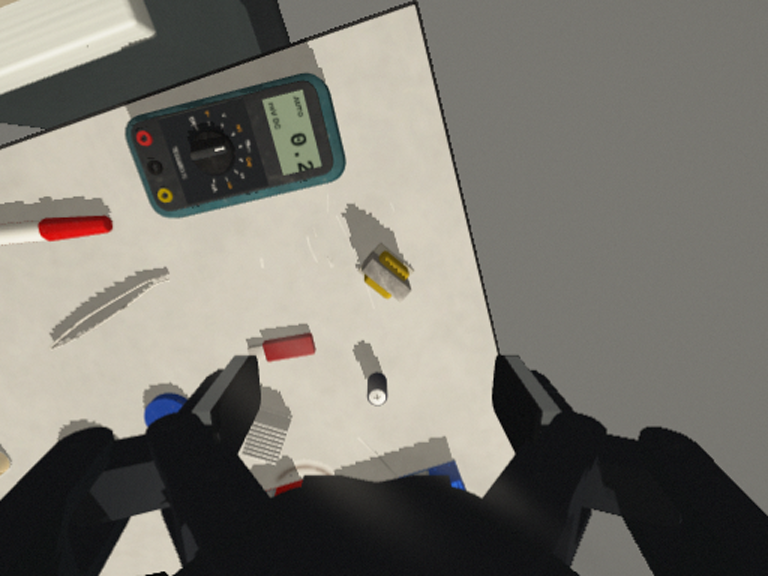

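The wrist picture shows the transformer at (257,182), the core line running from (247,168) to (271,197), the capacitor at (251,260) and the heatsink's striped top at (177,290).

Run:
```python
from h import *
p=camera("wrist");save(p,"w2.png",(150,120,300,320),3)
# core: grayscale patch near; print world of hand-picked points
c=np.array([[377,245],[411,290],[400,300],[363,260]])/1.5
W=world(p,c,.032);print(W.round(4),W.mean(0).round(4))
d=(W[1]+W[2]-W[0]-W[3])[:2];print("core axis deg",np.degrees(np.arctan2(d[1],d[0])),np.linalg.norm(d)/2)
print("cap",world(p,[[377/1.5,397/1.5]],.026))
```

```text
[[0.3319 0.273  0.032 ]
 [0.3695 0.2869 0.032 ]
 [0.3745 0.2775 0.032 ]
 [0.3391 0.2608 0.032 ]] [0.3538 0.2746 0.032 ]
core axis deg 22.721653974253112 0.03958203179438157
cap [[0.44855945 0.23842479 0.026     ]]
```

View pics/w2.png

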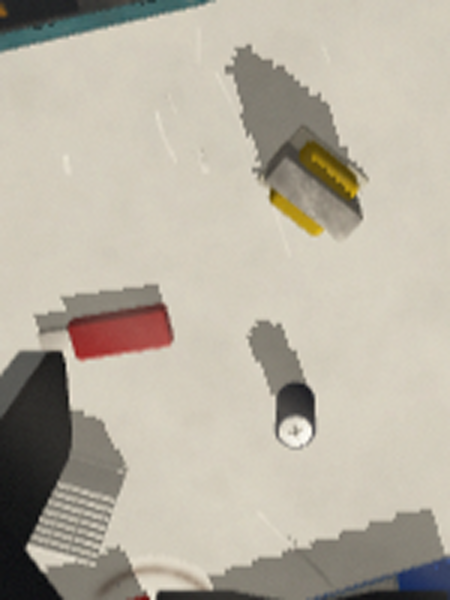

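The crop shows the core's lit top face with corners (288,155), (362,208), (343,240) and (266,180), and the capacitor's pale top at (295,430).

Run:
```python
from h import *
p=camera("wrist")
f=lambda c:np.array(c)/3+[150,120]
W=world(p,f([[288,155],[362,208],[343,240],[266,180]]),.032);m=W.mean(0);print(W.round(4),m.round(4))
d=(W[1]+W[2]-W[0]-W[3])[:2];a=np.degrees(np.arctan2(d[1],d[0]));print("core axis",a,np.linalg.norm(d)/2)
print("cap",world(p,f([[295,430]]),.026))
print("dep",world(p,f([[305,195]])))
go(m[0],m[1],.1,a);go(m[0],m[1],.1,a+90)
```

```text
[[0.3387 0.2652 0.032 ]
 [0.3644 0.2847 0.032 ]
 [0.3739 0.2751 0.032 ]
 [0.345  0.2553 0.032 ]] [0.3555 0.2701 0.032 ]
core axis 35.72605570621262 0.033546487818283253
cap [[0.44593887 0.23554173 0.026     ]]
dep [[0.35415398 0.26679691 0.03176371]]
pos [0.3549 0.2656 0.1794] phi 73.4 j7 0.53 frac [0.005 0.029 0.529] spin 1.255 t 3.08 grip 1.003 F [-0.4  0.6  0.1]
pos [0.3549 0.2656 0.1794] phi 73.4 j7 0.53 frac [0.005 0.029 0.529] spin -1.745 t 3.08 grip 1.003 F [-0.4  0.6  0.1]
```

>>> carry_out:
  deltas:
    - [0,0.025,0.2,0.35,0.6]
    - [0,0.025,0.4,0.7,0.6]
    - [0,0.025,0.5,1,0.6]
    - [0,0.025,0.5,1,0.6]

```text
clock: 3.58
position: [0.3555, 0.2681, 0.103]
ee_rot: [0.396, 0.918, -0.001, -0.0]
ft_force: [-0.4, 0.2, 0.5]
grip_width: 0.801
grasp_force: 0.0
```

```bash
python3 -c "
from h import *
go(.355,.2695,.026,35.7)"
```

```text
pos [0.3555 0.2681 0.103 ] phi 43.4 j7 0.03 frac [0.009 0.005 0.514] spin 0.257 t 3.58 grip 0.801 F [-0.4  0.2  0.5]
```

>>> carry_out:
  deltas:
    - [0.01,0.005,0.2,0.26,0.6]
    - [0.01,0.005,0.4,0.26,0.6]
    - [0.01,0.005,0.51,0.26,0.6]
    - [0.01,0.005,0.51,0.26,0.6]
    - [0.01,0.005,0.51,0.26,-0.1]
    - [0.01,0.005,0.51,0.26,-0.5]
    - [0.01,0.005,0.51,0.26,-0.5]
    - [0.01,0.005,0.51,0.26,-0.5]
  force: 40

```text
clock: 4.58
position: [0.3562, 0.2701, 0.0282]
ee_rot: [0.458, 0.889, 0.001, 0.0]
ft_force: [-0.8, -2.2, 8.3]
grip_width: 0.416
grasp_force: 39.5
```

```bash
cat >> h.py <<'E'
def plan(wps):
    "fractions of successive calls through the waypoints (x,y,z,phi), starting from the measured pose"
    go(*wps[0])
    o=manip.get_obs();R=Ro.from_quat(o["ee_rot"]).as_matrix();p=np.array(o["position"])
    c=np.degrees(np.arctan2(R[1,1],R[0,1]))
    for w in wps:
        a=np.radians(c);Rt=np.array([[-np.sin(a),np.cos(a),0],[np.cos(a),np.sin(a),0],[0,0,-1.]]) # rows = tool axes
        if R[2,2]>0: raise SystemExit
        s=(w[3]-c+90)%180-90
        print(w,"->",(Rt@(np.array(w[:3])-p)/.15).round(3),"spin",round(-s/30,3));p=np.array(w[:3]);c=c+s
E
python3 -c "
from h import *
plan([(.37,.27,.15,35.7),(.41,.15,.16,50),(.43,.02,.16,65),(.43,-.11,.16,80),(.388,-.236,.15,85),(.388,-.236,.034,85)])"
```

```text
pos [0.3562 0.2701 0.0282] phi 35.5 j7 -0.08 frac [-0.053  0.076 -0.812] spin -0.006 t 4.58 grip 0.416 F [-0.8 -2.2  8.3]
(0.37, 0.27, 0.15, 35.7) -> [-0.054  0.075 -0.812] spin -0.006
(0.41, 0.15, 0.16, 50) -> [-0.805 -0.25  -0.067] spin -0.477
(0.43, 0.02, 0.16, 65) -> [-0.659 -0.578  0.   ] spin -0.5
(0.43, -0.11, 0.16, 80) -> [-0.366 -0.785  0.   ] spin -0.5
(0.388, -0.236, 0.15, 85) -> [ 0.13  -0.876  0.067] spin -0.167
(0.388, -0.236, 0.034, 85) -> [0.    0.    0.773] spin -0.0
```

>>> carry_out:
  deltas:
    - [0,0,-0.2,0,-0.5]
    - [-0.05,0.08,-0.5,0,-0.5]
    - [-0.05,0.08,-0.81,0,-0.5]
    - [-0.05,0.08,-0.81,0,-0.5]

```text
clock: 5.08
position: [0.3714, 0.2716, 0.1522]
ee_rot: [0.458, 0.889, 0.004, 0.001]
ft_force: [0.1, 0.5, -2.7]
grip_width: 0.407
grasp_force: 41.1
```

>>> carry_out:
  deltas:
    - [-0.3,-0.1,-0.07,-0.16,-0.5]
    - [-0.6,-0.2,-0.07,-0.32,-0.5]
    - [-0.8,-0.25,-0.07,-0.48,-0.5]

```text
clock: 5.45
position: [0.4087, 0.1484, 0.1583]
ee_rot: [0.342, 0.94, -0.0, -0.0]
ft_force: [0.9, 1.2, -1.5]
grip_width: 0.414
grasp_force: 41.0
```

>>> carry_out:
  deltas:
    - [-0.22,-0.2,0,-0.16,-0.5]
    - [-0.44,-0.4,0,-0.33,-0.5]
    - [-0.66,-0.58,0,-0.5,-0.5]

```text
clock: 5.82
position: [0.4279, 0.0188, 0.1582]
ee_rot: [0.216, 0.976, 0.0, -0.0]
ft_force: [0.1, 0.3, -2.0]
grip_width: 0.413
grasp_force: 41.0
```

>>> carry_out:
  deltas:
    - [-0.12,-0.26,0,-0.17,-0.5]
    - [-0.24,-0.52,0,-0.34,-0.5]
    - [-0.37,-0.78,0,-0.5,-0.5]
    - [-0.37,-0.78,0,-0.5,-0.5]

```text
clock: 6.32
position: [0.4282, -0.112, 0.1583]
ee_rot: [0.09, 0.996, -0.0, -0.0]
ft_force: [0.5, 1.4, -1.3]
grip_width: 0.411
grasp_force: 41.0
```

```bash
python3 -c "
from h import *
plan([(.388,-.236,.15,85),(.388,-.236,.034,85)])"
```

```text
pos [ 0.4282 -0.112   0.1583] phi 79.7 j7 1.54 frac [ 0.116 -0.861  0.056] spin -0.178 t 6.33 grip 0.411 F [ 0.5  1.4 -1.3]
(0.388, -0.236, 0.15, 85) -> [ 0.116 -0.861  0.056] spin -0.178
(0.388, -0.236, 0.034, 85) -> [0.    0.    0.773] spin -0.0
```

>>> carry_out:
  deltas:
    - [0.04,-0.3,0,-0.09,-0.5]
    - [0.08,-0.6,0.03,-0.18,-0.5]
    - [0.12,-0.86,0.06,-0.18,-0.5]
    - [0.12,-0.86,0.06,-0.18,-0.5]

```text
clock: 6.82
position: [0.3872, -0.2345, 0.1491]
ee_rot: [0.043, 0.999, -0.0, -0.001]
ft_force: [-0.2, 1.4, -1.5]
grip_width: 0.409
grasp_force: 41.0
```

>>> carry_out:
  deltas:
    - [0,0,0.3,0,-0.5]
    - [0,0,0.6,0,-0.5]
    - [0,0,0.73,0,-0.5]
    - [0,0,0.73,0,-0.5]

```text
clock: 7.32
position: [0.3878, -0.2313, 0.0389]
ee_rot: [0.041, 0.999, 0.0, -0.002]
ft_force: [-1.1, -0.4, -1.1]
grip_width: 0.411
grasp_force: 40.9
```

```bash
python3 -c "
from h import *
p=camera('wrist');save(p,'w3.png',s=1.3)
plan([(.388,-.236,.0315,85)])"
```

```text
pos [ 0.3886 -0.232   0.0401] phi 85.3 j7 2.17 frac [ 0.002 -0.027  0.057] spin 0.011 t 7.38 grip 0.407 F [-0.6 -0.4 -0.8]
(0.388, -0.236, 0.0315, 85) -> [ 0.002 -0.027  0.057] spin 0.011
```

View pics/w3.png

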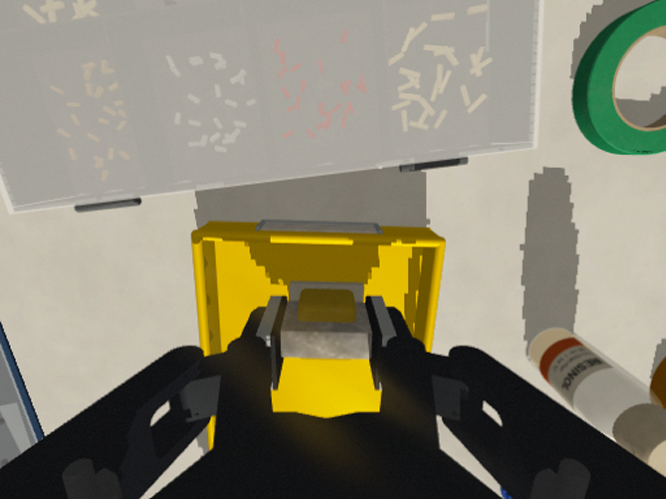

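The picture shows the transformer upright between the pads, above the yellow floor at about (325,330), centred in the tray with its label end toward the base. Now I'll lower it.

>>> carry_out:
  deltas:
    - [0,0,0.03,0,-0.5]
    - [0,0,0.05,0,-0.5]
    - [0,0,0.06,0,-0.5]
    - [0,0,0.06,0,-0.5]

```text
clock: 7.88
position: [0.3887, -0.233, 0.0314]
ee_rot: [0.041, 0.999, 0.0, 0.0]
ft_force: [-0.8, 0.3, -1.8]
grip_width: 0.413
grasp_force: 41.0
```

>>> carry_out:
  deltas:
    - [0,0,0.007,0,-0.5]
    - [0,0,0.014,0,-0.5]
    - [0,0,0.014,0,-0.5]

```text
clock: 8.25
position: [0.3888, -0.2331, 0.031]
ee_rot: [0.042, 0.999, 0.001, 0.0]
ft_force: [-14.0, 8.8, 44.4]
grip_width: 0.416
grasp_force: 46.2
```

>>> carry_out:
  deltas:
    - [0,0,-0.01,0,-0.5]
    - [0,0,-0.01,0,0.15]
    - [0,0,-0.01,0,0.15]
    - [0,0,-0.01,0,0.15]
    - [0,0,-0.2,0,0.15]
    - [0,0,-0.5,0,0.15]
    - [0,0,-0.8,0,0.15]
    - [0,0,-0.8,0,0.15]

```text
clock: 9.25
position: [0.3904, -0.2336, 0.1519]
ee_rot: [0.041, 0.999, 0.0, 0.003]
ft_force: [0.4, 0.5, -0.7]
grip_width: 0.577
grasp_force: 0.0
```

Run:
```python
from h import *
plan([(.43,-.12,.2,90),(.43,.0,.2,80),(.43,.1,.2,80)])
p=camera("wrist");save(p,"w4.png",s=1.3)
```

```text
pos [ 0.3904 -0.2336  0.1519] phi 85.3 j7 1.96 frac [-0.203  0.777 -0.319] spin -0.157 t 9.25 grip 0.577 F [ 0.4  0.5 -0.7]
(0.43, -0.12, 0.2, 90) -> [-0.201  0.777 -0.321] spin -0.157
(0.43, 0.0, 0.2, 80) -> [0.  0.8 0. ] spin 0.333
(0.43, 0.1, 0.2, 80) -> [0.116 0.657 0.   ] spin -0.0
```

View pics/w4.png

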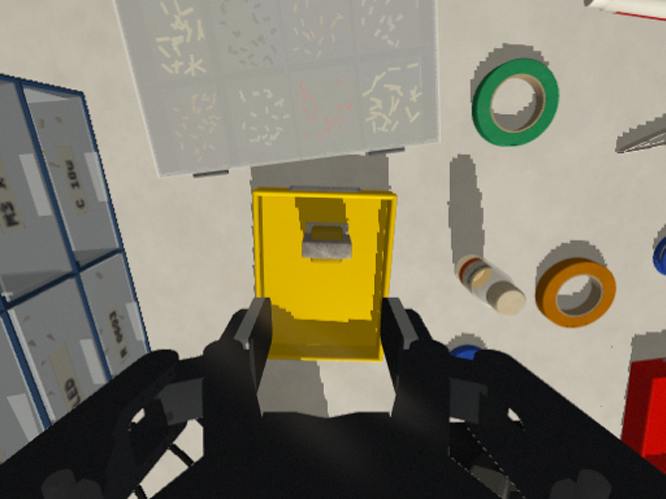

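The picture shows the transformer standing in the yellow tray at (327,240). The vial's cap centre is at (509,301) with its base near (467,262), and the kapton roll is at (576,292). The vial is next.

Run:
```python
from h import *
p=camera("wrist")
print("cap",world(p,[[509/1.3,301/1.3]],.068),"kapton",world(p,[[576/1.3,292/1.3]],.012))
for b in outline_of("flux_vial",p)[:2]:
    m=b["region"];v,u=np.nonzero(m);P=world(p,np.c_[u,v]);print(b["conf"],u.mean()*1.3,v.mean()*1.3,(P[:,2]>.063).sum(),P[(P[:,2]>.063)&(P[:,2]<.075)].mean(0))
    q=P[(P[:,2]>.01)&(P[:,2]<.05)][:,:2];x=np.linalg.lstsq(np.c_[2*q,np.ones(len(q))],(q**2).sum(1),rcond=None)[0];print("circ",x[:2],np.sqrt(x[2]+x[0]**2+x[1]**2))
X=(.424,-.115)
plan([X+(.18,60),X+(.12,35)])
```

```text
cap [[ 0.42112197 -0.11718701  0.068     ]] kapton [[ 0.44640298 -0.03230995  0.012     ]]
0.56 489.00623456790123 287.10820987654324 495 [ 0.42295313 -0.11772283  0.06821035]
circ [ 0.42417268 -0.1166095 ] 0.013067574062043355
pos [ 0.3883 -0.2326  0.1484] phi 85.3 j7 1.96 frac [-0.173  0.801 -0.21 ] spin 0.843 t 9.4 grip 0.577 F [ 0.1 -0.1 -0.5]
(0.424, -0.115, 0.18, 60) -> [-0.173  0.801 -0.211] spin 0.843
(0.424, -0.115, 0.12, 35) -> [0.  0.  0.4] spin 0.833
```

>>> carry_out:
  deltas:
    - [-0.05,0.3,-0.1,0.3,0.3]
    - [-0.12,0.6,-0.2,0.6,0.3]
    - [-0.17,0.79,-0.2,0.84,0.3]
    - [-0.17,0.79,-0.2,0.84,0.3]

```text
clock: 9.9
position: [0.4239, -0.1146, 0.178]
ee_rot: [0.257, 0.966, -0.0, -0.001]
ft_force: [0.3, 0.3, 0.3]
grip_width: 0.651
grasp_force: 0.0
```

>>> carry_out:
  deltas:
    - [0,0,0.13,0.28,0.3]
    - [0,0,0.26,0.56,0.3]
    - [0,0,0.4,0.84,0.3]
    - [0,0,0.4,0.84,0.3]

```text
clock: 10.4
position: [0.4219, -0.1178, 0.1173]
ee_rot: [0.462, 0.887, -0.002, -0.002]
ft_force: [-0.4, 0.1, -0.0]
grip_width: 0.649
grasp_force: 0.0
```

Run:
```python
from h import *
p=camera("wrist")
for b in outline_of("flux_vial",p)[:2]:
    m=b["region"];v,u=np.nonzero(m);P=world(p,np.c_[u,v]);print(b["conf"],P[(P[:,2]>.063)&(P[:,2]<.075)].mean(0))
    q=P[(P[:,2]>.01)&(P[:,2]<.05)][:,:2];x=np.linalg.lstsq(np.c_[2*q,np.ones(len(q))],(q**2).sum(1),rcond=None)[0];print("circ",x[:2],np.sqrt(x[2]+x[0]**2+x[1]**2))
plan([(.4235,-.1167,.036,35)])
```

```text
pos [ 0.4234 -0.1177  0.1191] phi 35.1 j7 0.82 frac [0.005 0.005 0.554] spin 0.002 t 10.5 grip 0.655 F [-0.   0.6  0.7]
(0.4235, -0.1167, 0.036, 35) -> [0.005 0.004 0.554] spin 0.002
```

>>> carry_out:
  deltas:
    - [0,0,0.2,0,0.3]
    - [0,0,0.4,0,0.3]
    - [0,0,0.55,0,0.3]
    - [0,0,0.55,0,0.3]
    - [0,0,0.55,0,-0.2]
    - [0,0,0.55,0,-0.3]
    - [0,0,0.55,0,-0.5]
    - [0,0,0.55,0,-0.7]
    - [0,0,0.55,0,-0.7]
    - [0,0,0.55,0,-0.7]
  force: 25

```text
clock: 11.75
position: [0.4246, -0.117, 0.0377]
ee_rot: [0.462, 0.887, 0.001, 0.001]
ft_force: [-0.9, 0.7, 7.1]
grip_width: 0.297
grasp_force: 24.1
```

Run:
```python
from h import *
plan([(.43,-.115,.16,35),(.49,.0,.17,40),(.56,.1,.17,45),(.59,.225,.17,50),(.59,.225,.045,50)])
```

```text
pos [ 0.4246 -0.117   0.0377] phi 34.9 j7 0.96 frac [-0.01   0.038 -0.815] spin -0.003 t 11.75 grip 0.297 F [-0.9  0.7  7.1]
(0.43, -0.115, 0.16, 35) -> [-0.01   0.037 -0.815] spin -0.003
(0.49, 0.0, 0.17, 40) -> [ 0.399  0.767 -0.067] spin -0.167
(0.56, 0.1, 0.17, 45) -> [0.211 0.786 0.   ] spin -0.167
(0.59, 0.225, 0.17, 50) -> [0.448 0.731 0.   ] spin -0.167
(0.59, 0.225, 0.045, 50) -> [0.    0.    0.833] spin -0.0
```

>>> carry_out:
  deltas:
    - [0,0,-0.2,0,-0.7]
    - [0,0.04,-0.5,0,-0.7]
    - [0,0.04,-0.81,0,-0.7]
    - [0,0.04,-0.81,0,-0.7]

```text
clock: 12.25
position: [0.4308, -0.1137, 0.1616]
ee_rot: [0.463, 0.887, 0.002, 0.003]
ft_force: [0.3, 0.7, 0.6]
grip_width: 0.3
grasp_force: 24.8
```

>>> carry_out:
  deltas:
    - [0.1,0.25,-0.07,-0.17,-0.7]
    - [0.25,0.5,-0.07,-0.17,-0.7]
    - [0.4,0.77,-0.07,-0.17,-0.7]

```text
clock: 12.62
position: [0.4893, 0.0028, 0.1683]
ee_rot: [0.423, 0.906, 0.0, -0.0]
ft_force: [1.0, -0.2, 0.1]
grip_width: 0.3
grasp_force: 24.8
```

>>> carry_out:
  deltas:
    - [0.1,0.26,0,-0.17,-0.7]
    - [0.16,0.52,0,-0.17,-0.7]
    - [0.21,0.78,0,-0.17,-0.7]
    - [0.21,0.78,0,-0.17,-0.7]

```text
clock: 13.12
position: [0.559, 0.1038, 0.1675]
ee_rot: [0.38, 0.925, -0.0, -0.0]
ft_force: [-0.6, -0.5, -0.6]
grip_width: 0.298
grasp_force: 24.8
```

Run:
```python
from h import *
plan([(.648,.231,.16,60),(.648,.231,.045,60)])
p=camera("top")
for q,z in [("flux_vial",.06),("tray_blue",.022)]:
  for b in outline_of(q,p)[:2]:
    v,u=np.nonzero(b["region"]);P=world(p,np.c_[u,v],z)[:,:2];print(q,b["conf"],[np.round(a,1) for a in cv2.minAreaRect((P*1000).astype(np.float32))])
```

```text
pos [0.559  0.1038 0.1675] phi 45.3 j7 0.68 frac [0.174 1.02  0.049] spin -0.489 t 13.12 grip 0.298 F [-0.6 -0.5 -0.6]
(0.648, 0.231, 0.16, 60) -> [0.174 1.02  0.05 ] spin -0.489
(0.648, 0.231, 0.045, 60) -> [0.    0.    0.767] spin -0.0
tray_blue 0.82 [array([613.5, 252.4]), array([149.7,  63.2]), np.float64(7.6)]
```

>>> carry_out:
  deltas:
    - [0.05,0.3,0.05,-0.15,-0.7]
    - [0.1,0.6,0.05,-0.3,-0.7]
    - [0.17,0.99,0.05,-0.49,-0.7]
    - [0.17,0.99,0.05,-0.49,-0.7]

```text
clock: 13.78
position: [0.6455, 0.2279, 0.1598]
ee_rot: [0.258, 0.966, 0.0, -0.001]
ft_force: [-0.4, -0.1, 0.2]
grip_width: 0.297
grasp_force: 24.9
```

>>> carry_out:
  deltas:
    - [0,0,0.3,0,-0.7]
    - [0,0,0.6,0,-0.7]
    - [0,0,0.75,0,-0.7]
    - [0,0,0.75,0,-0.7]

```text
clock: 14.28
position: [0.6446, 0.2231, 0.0479]
ee_rot: [0.261, 0.965, -0.001, -0.001]
ft_force: [-0.1, 0.3, 0.8]
grip_width: 0.295
grasp_force: 24.9
```

Run:
```python
from h import *
plan([(.648,.231,.0407,60)])
p=camera("wrist");save(p,"w5.png",s=1.2)
```

```text
pos [0.6446 0.2231 0.0479] phi 59.7 j7 0.85 frac [0.007 0.057 0.048] spin -0.009 t 14.28 grip 0.295 F [-0.1  0.3  0.8]
(0.648, 0.231, 0.0407, 60) -> [0.007 0.057 0.048] spin -0.009
```

View pics/w5.png

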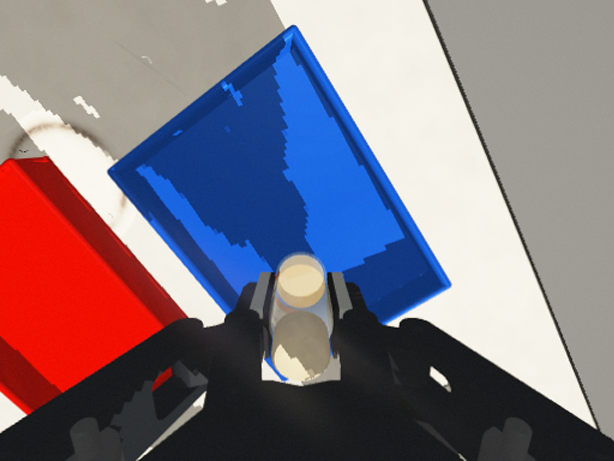

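The picture shows the vial held upright at (300,290) above the blue floor, inside the walls. Now I'll lower it.

>>> carry_out:
  deltas:
    - [0,0.03,0.03,0,-0.7]
    - [0,0.03,0.045,0,-0.7]
    - [0,0.03,0.055,0,-0.7]
    - [0,0.03,0.055,0,-0.7]

```text
clock: 14.82
position: [0.6479, 0.2282, 0.0409]
ee_rot: [0.261, 0.965, 0.0, 0.0]
ft_force: [-0.2, 0.3, 1.8]
grip_width: 0.295
grasp_force: 25.0
```

>>> carry_out:
  deltas:
    - [0,0,0.005,0,-0.7]
    - [0,0,0.008,0,-0.7]
    - [0,0,0.008,0,-0.7]

```text
clock: 15.2
position: [0.648, 0.2282, 0.0408]
ee_rot: [0.261, 0.965, 0.001, 0.0]
ft_force: [-4.4, -1.9, 11.5]
grip_width: 0.296
grasp_force: 26.0
```

Contact. I'll release and retreat.

>>> carry_out:
  deltas:
    - [0,0,0.002,0,-0.7]
    - [0,0,0.002,0,-0.2]
    - [0,0,0.002,0,-0.1]
    - [0,0,0.002,0,-0.1]
    - [0,0,-0.2,0,-0.1]
    - [0,0,-0.5,0,0.1]
    - [0,0,-0.85,0,0.1]
    - [0,0,-0.85,0,0.1]

```text
clock: 16.2
position: [0.6499, 0.2284, 0.1717]
ee_rot: [0.261, 0.965, 0.002, 0.003]
ft_force: [0.7, -0.5, -0.5]
grip_width: 0.55
grasp_force: 0.0
```

Run:
```python
from h import *
plan([(.55,.17,.18,60),(.4455,.15,.18,60)])
p=camera("wrist");save(p,"w6.png",s=1.3)
for b in outline_of("flux_vial",p)[:2]:
    m=b["region"];v,u=np.nonzero(m);P=world(p,np.c_[u,v]);print(b["conf"],P[:,2].max(),P[(P[:,2]>.065)].mean(0))
```

```text
pos [0.6499 0.2284 0.1717] phi 59.8 j7 0.81 frac [ 0.379 -0.672 -0.061] spin -0.008 t 16.2 grip 0.55 F [ 0.7 -0.5 -0.5]
(0.55, 0.17, 0.18, 60) -> [ 0.379 -0.672 -0.055] spin -0.008
(0.4455, 0.15, 0.18, 60) -> [ 0.537 -0.464  0.   ] spin -0.0
0.94 0.29240602548761524 [0.64522666 0.22881614 0.07357673]
0.23 0.29240602548761524 [0.58614108 0.26371694 0.29240603]
```

>>> carry_out:
  deltas:
    - [0.12,-0.22,-0.05,0,0.6]
    - [0.25,-0.44,-0.05,0,0.6]
    - [0.38,-0.67,-0.05,0,0.6]

```text
clock: 16.68
position: [0.5459, 0.1692, 0.1724]
ee_rot: [0.26, 0.965, -0.001, -0.001]
ft_force: [-0.4, -0.8, 0.4]
grip_width: 0.803
grasp_force: 0.0
```

>>> carry_out:
  deltas:
    - [0.2,-0.15,0,0,0.6]
    - [0.4,-0.3,0,0,0.6]
    - [0.54,-0.46,0,0,0.6]
    - [0.54,-0.46,0,0,0.6]

```text
clock: 17.18
position: [0.4408, 0.1506, 0.173]
ee_rot: [0.26, 0.966, -0.0, -0.001]
ft_force: [0.6, 0.1, 0.7]
grip_width: 0.802
grasp_force: 0.0
```

Run:
```python
from h import *
go(.4455,.15,.18,60)
p=camera("wrist");save(p,"w7.png",s=1.5)
for q in ["heatsink","braid_spool","capacitor","usb_stick"]:
  for b in outline_of(q,p)[:2]:
    v,u=np.nonzero(b["region"]);zz={"heatsink":.022,"braid_spool":.009,"capacitor":.026,"usb_stick":.008}[q]
    P=world(p,np.c_[u,v],zz)[:,:2];print(q,round(b["conf"],2),[np.round(a,1) for a in cv2.minAreaRect((P*1000).astype(np.float32))],u.mean()*1.5,v.mean()*1.5)
```

```text
pos [0.4408 0.1506 0.173 ] phi 59.8 j7 0.64 frac [-0.029  0.012 -0.047] spin -0.006 t 17.18 grip 0.802 F [0.6 0.1 0.7]
heatsink 0.83 [array([460.4, 134.2]), array([31.3, 42.1]), np.float64(54.3)] 371.5625630676085 311.19021190716444
heatsink 0.46 [array([392.5, 171.3]), array([50.8, 17. ]), np.float64(81.4)] 370.2080152671756 202.2385496183206
braid_spool 0.71 [array([425.4,  58. ]), array([40.4, 43.5]), np.float64(31.4)] 262.78508771929825 315.11549707602336
braid_spool 0.39 [array([ 533. , -110.2]), array([ 7.7, 22.7]), np.float64(25.7)] 176.90625 501.8203125
capacitor 0.79 [array([443.1, 233.1]), array([20.7, 16.4]), np.float64(17.5)] 485.3863636363636 222.77097902097904
capacitor 0.63 [array([661.3, 238.2]), array([94.6,  9.9]), np.float64(10.0)] 589.125 431.46875
usb_stick 0.79 [array([393.5, 170.2]), array([53., 17.]), np.float64(83.6)] 370.30161943319837 202.5
```

View pics/w7.png

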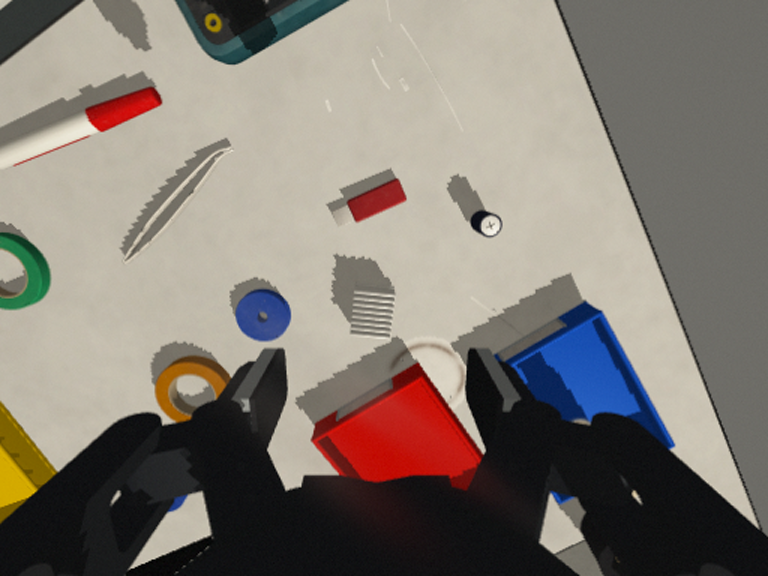

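The picture shows the heatsink fins running horizontally, top face corners at about (355,290), (395,292), (391,338) and (351,332). The bobbin is at (263,315) and the capacitor's pale top at (489,225).

Run:
```python
from h import *
p=camera("wrist")
W=world(p,np.array([[355,290],[395,292],[391,338],[351,332]])/1.5,.022);m=W.mean(0)
d=W[1]+W[2]-W[0]-W[3];e=W[2]+W[3]-W[0]-W[1];a=np.degrees(np.arctan2(d[1],d[0]));print(m,a,np.linalg.norm(d)/2,np.degrees(np.arctan2(e[1],e[0])),np.linalg.norm(e)/2)
for b in outline_of("heatsink",p)[:1]:
    v,u=np.nonzero(b["region"]);P=world(p,np.c_[u,v]);P=P[(P[:,2]>.015)&(P[:,2]<.03)];print(len(P),P.mean(0),[np.round(x,1) for x in cv2.minAreaRect((P[:,:2]*1000).astype(np.float32))])
# spool, cap
P=world(p,np.array([[263,315]])/1.5,.009);print("spool",P); print("cap",world(p,np.array([[489,225]])/1.5,.026))
plan([(m[0],m[1],.1,a),(m[0],m[1],.026,a)])
```

```text
[0.46569913 0.13479314 0.022     ] 53.63939942650415 0.029406649264796247 -35.170855854461486 0.0343080109053185
764 [0.4624706  0.13312408 0.02005681] [array([462.6, 133. ]), array([29.7, 35. ]), np.float64(53.7)]
spool [[0.42845274 0.05867461 0.009     ]]
cap [[0.4491186  0.23526998 0.026     ]]
pos [0.4435 0.151  0.1739] phi 59.8 j7 0.64 frac [-0.182 -0.019  0.493] spin 0.204 t 17.52 grip 0.795 F [ 0.1 -0.1  0.6]
(np.float64(0.46569913271725416), np.float64(0.13479314100718598), 0.1, np.float64(53.63939942650415)) -> [-0.183 -0.019  0.493] spin 0.204
(np.float64(0.46569913271725416), np.float64(0.13479314100718598), 0.026, np.float64(53.63939942650415)) -> [0.    0.    0.493] spin -0.0
```

>>> carry_out:
  deltas:
    - [-0.18,-0.02,0.15,0.2,0.15]
    - [-0.18,-0.02,0.35,0.2,0.15]
    - [-0.18,-0.02,0.49,0.2,0.15]
    - [-0.18,-0.02,0.49,0.2,0.15]

```text
clock: 18.02
position: [0.4642, 0.1343, 0.0994]
ee_rot: [0.311, 0.95, -0.001, -0.001]
ft_force: [0.5, 0.9, 0.6]
grip_width: 0.575
grasp_force: 0.0
```

```bash
python3 -c "
from h import *
plan([(.464,.134,.0255,53.7)])"
```

```text
pos [0.4642 0.1343 0.0994] phi 53.8 j7 0.67 frac [-0.001 -0.001  0.493] spin 0.002 t 18.02 grip 0.575 F [0.5 0.9 0.6]
(0.464, 0.134, 0.0255, 53.7) -> [-0.    -0.003  0.493] spin 0.002
```

>>> carry_out:
  deltas:
    - [0,0,0.2,0,0.15]
    - [0,0,0.4,0,0.15]
    - [0,0,0.49,0,0.15]
    - [0,0,0.49,0,0.15]
    - [0,0,0.49,0,-0.2]
    - [0,0,0.49,0,-0.6]
    - [0,0,0.49,0,-0.6]
    - [0,0,0.49,0,-0.6]
  force: 30

```text
clock: 19.02
position: [0.4658, 0.1352, 0.0285]
ee_rot: [0.311, 0.95, 0.001, 0.001]
ft_force: [-1.4, 0.5, 7.1]
grip_width: 0.34
grasp_force: 29.9
```

```bash
python3 -c "
from h import *
plan([(.464,.12,.14,53.7),(.45,.0,.16,60),(.44,-.12,.16,75),(.452,-.243,.15,85),(.452,-.243,.04,85)])"
```

```text
pos [0.4658 0.1352 0.0285] phi 53.8 j7 0.74 frac [-0.051 -0.087 -0.743] spin 0.003 t 19.02 grip 0.34 F [-1.4  0.5  7.1]
(0.464, 0.12, 0.14, 53.7) -> [-0.05  -0.089 -0.743] spin 0.003
(0.45, 0.0, 0.16, 60) -> [-0.398 -0.7   -0.133] spin -0.21
(0.44, -0.12, 0.16, 75) -> [-0.342 -0.726  0.   ] spin -0.5
(0.452, -0.243, 0.15, 85) -> [-0.29  -0.771  0.067] spin -0.333
(0.452, -0.243, 0.04, 85) -> [0.    0.    0.733] spin -0.0
```

>>> carry_out:
  deltas:
    - [0,0,-0.2,0,-0.6]
    - [-0.05,-0.05,-0.5,0,-0.6]
    - [-0.05,-0.09,-0.74,0,-0.6]
    - [-0.05,-0.09,-0.74,0,-0.6]

```text
clock: 19.52
position: [0.4646, 0.1199, 0.1413]
ee_rot: [0.311, 0.95, 0.003, 0.002]
ft_force: [0.2, -0.5, -0.7]
grip_width: 0.341
grasp_force: 30.1
```

>>> carry_out:
  deltas:
    - [-0.13,-0.23,-0.13,-0.1,-0.6]
    - [-0.26,-0.46,-0.13,-0.2,-0.6]
    - [-0.4,-0.7,-0.13,-0.2,-0.6]

```text
clock: 19.9
position: [0.449, -0.0015, 0.1575]
ee_rot: [0.26, 0.966, 0.0, -0.0]
ft_force: [-0.1, -0.4, -0.1]
grip_width: 0.342
grasp_force: 30.1
```

>>> carry_out:
  deltas:
    - [-0.11,-0.24,0,-0.17,-0.6]
    - [-0.22,-0.48,0,-0.34,-0.6]
    - [-0.34,-0.73,0,-0.5,-0.6]
    - [-0.34,-0.73,0,-0.5,-0.6]

```text
clock: 20.4
position: [0.4376, -0.1235, 0.1574]
ee_rot: [0.134, 0.991, -0.0, -0.0]
ft_force: [0.0, 0.4, -0.5]
grip_width: 0.341
grasp_force: 30.1
```

>>> carry_out:
  deltas:
    - [-0.1,-0.25,0.06,-0.17,-0.6]
    - [-0.2,-0.5,0.06,-0.33,-0.6]
    - [-0.29,-0.77,0.06,-0.33,-0.6]
    - [-0.29,-0.77,0.06,-0.33,-0.6]

```text
clock: 20.9
position: [0.4495, -0.2459, 0.1482]
ee_rot: [0.049, 0.999, -0.001, -0.001]
ft_force: [1.0, 0.4, -0.5]
grip_width: 0.338
grasp_force: 30.1
```

```bash
python3 -c "
from h import *
plan([(.452,-.243,.04,85)])"
```

```text
pos [ 0.4495 -0.2459  0.1482] phi 84.4 j7 2.07 frac [-0.016  0.022  0.721] spin -0.019 t 20.9 grip 0.338 F [ 1.   0.4 -0.5]
(0.452, -0.243, 0.04, 85) -> [-0.015  0.021  0.721] spin -0.019
```

>>> carry_out:
  deltas:
    - [-0.02,0.03,0.3,0,-0.6]
    - [-0.02,0.03,0.6,0,-0.6]
    - [-0.02,0.03,0.72,0,-0.6]
    - [-0.02,0.03,0.74,0,-0.6]
    - [-0.02,0.03,0.76,0,-0.6]
    - [-0.02,0.03,0.76,0,-0.6]

```text
clock: 21.65
position: [0.4541, -0.2396, 0.0357]
ee_rot: [0.046, 0.999, 0.0, 0.001]
ft_force: [0.3, -0.4, -0.4]
grip_width: 0.342
grasp_force: 30.1
```

>>> carry_out:
  deltas:
    - [0,0,0.012,0,-0.6]
    - [0,0,0.02,0,-0.6]
    - [0,0,0.027,0,-0.6]
    - [0,0,0.032,0,-0.6]
    - [0,0,0.032,0,-0.6]

```text
clock: 22.28
position: [0.4536, -0.2396, 0.0315]
ee_rot: [0.047, 0.999, 0.001, 0.0]
ft_force: [-10.4, 6.2, 28.9]
grip_width: 0.339
grasp_force: 33.1
```

>>> carry_out:
  deltas:
    - [0,0,-0.004,0,-0.6]
    - [0,0,-0.004,0,0]
    - [0,0,-0.004,0,0]
    - [0,0,-0.004,0,0]
    - [0,0,-0.2,0,0]
    - [0,0,-0.5,0,0]
    - [0,0,-0.8,0,0]
    - [0,0,-0.8,0,0]

```text
clock: 23.28
position: [0.455, -0.2403, 0.1527]
ee_rot: [0.046, 0.999, -0.0, 0.003]
ft_force: [-0.6, 0.7, -1.0]
grip_width: 0.499
grasp_force: 0.0
```

Run:
```python
from h import *
p=camera("wrist")
for q in ["heatsink","transformer"]:
  for b in outline_of(q,p)[:1]:
    v,u=np.nonzero(b["region"]);P=world(p,np.c_[u,v]);P=P[(P[:,2]>.015)&(P[:,2]<.05)];print(q,b["conf"],len(P),P.mean(0),np.percentile(P[:,2],[50,90,97]))
plan([(.45,-.12,.17,75),(.43,-.02,.17,50),(.427,.058,.12,20)])
```

```text
heatsink 0.96 983 [ 0.45193435 -0.23995804  0.02229144] [0.02339496 0.02577228 0.02636711]
transformer 0.85 949 [ 0.38872894 -0.23383978  0.03233849] [0.0348965  0.03620453 0.0366669 ]
pos [ 0.453  -0.2391  0.1491] phi 84.7 j7 2.07 frac [ 0.093  0.789 -0.139] spin 0.323 t 23.43 grip 0.5 F [ 0.1  0.6 -0.5]
(0.45, -0.12, 0.17, 75) -> [ 0.093  0.789 -0.139] spin 0.323
(0.43, -0.02, 0.17, 50) -> [0.301 0.609 0.   ] spin 0.833
(0.427, 0.058, 0.12, 20) -> [0.35  0.385 0.333] spin 1.0
```

>>> carry_out:
  deltas:
    - [0.03,0.26,-0.14,0.16,0.3]
    - [0.06,0.52,-0.14,0.32,0.3]
    - [0.09,0.79,-0.14,0.32,0.3]

```text
clock: 23.8
position: [0.4501, -0.1191, 0.1699]
ee_rot: [0.131, 0.991, -0.0, -0.001]
ft_force: [0.4, 0.2, 0.2]
grip_width: 0.651
grasp_force: 0.0
```

>>> carry_out:
  deltas:
    - [0.1,0.2,0,0.28,0.3]
    - [0.2,0.4,0,0.56,0.3]
    - [0.3,0.61,0,0.83,0.3]

```text
clock: 24.18
position: [0.4299, -0.0193, 0.1699]
ee_rot: [0.343, 0.939, -0.001, -0.001]
ft_force: [0.2, -0.3, 0.5]
grip_width: 0.653
grasp_force: 0.0
```

>>> carry_out:
  deltas:
    - [0.12,0.12,0,0.33,0.3]
    - [0.25,0.25,0,0.66,0.3]
    - [0.35,0.38,0,1,0.3]
    - [0.35,0.38,0,1,0.3]

```text
clock: 24.68
position: [0.4264, 0.0583, 0.1697]
ee_rot: [0.572, 0.821, -0.001, -0.0]
ft_force: [-0.6, -0.8, -0.5]
grip_width: 0.648
grasp_force: 0.0
```

Run:
```python
from h import *
p=camera("wrist")
for q,z in [("braid_spool",.009),("kapton_roll",.012)]:
  for b in outline_of(q,p)[:2]:
    v,u=np.nonzero(b["region"]);P=world(p,np.c_[u,v],z);print(q,b["conf"],len(P),P.mean(0),[np.round(x,1) for x in cv2.minEnclosingCircle((P[:,:2]*1000).astype(np.float32))])
plan([(.427,.058,.1,20),(.427,.058,.03,20)])
```

```text
braid_spool 0.74 151 [ 0.50829491 -0.09975868  0.009     ] [array([ 509.7, -101.9]), np.float64(15.9)]
braid_spool 0.63 1001 [0.42512619 0.05747539 0.009     ] [array([425.5,  57.4]), np.float64(20.7)]
kapton_roll 0.64 12875 [0.59724811 0.09419046 0.012     ] [array([599.4,  92.3]), np.float64(93.3)]
kapton_roll 0.61 1424 [ 0.45224493 -0.02686948  0.012     ] [array([452. , -27.2]), np.float64(32.1)]
pos [0.4268 0.0561 0.1703] phi 20.3 j7 0.08 frac [0.011 0.006 0.469] spin 0.009 t 24.82 grip 0.651 F [-0.5 -0.7 -0.3]
(0.427, 0.058, 0.1, 20) -> [0.011 0.006 0.469] spin 0.009
(0.427, 0.058, 0.03, 20) -> [0.    0.    0.467] spin -0.0
```

>>> carry_out:
  deltas:
    - [0.01,-0.005,0.3,0,0.3]
    - [0.01,-0.005,0.6,0,0.3]
    - [0.01,-0.005,0.85,0,0.3]
    - [0.01,-0.005,0.94,0,0.1]
    - [0.01,-0.005,0.96,0,0.1]
    - [0.01,-0.005,0.965,0,0.1]
    - [0.01,-0.005,0.965,0,0.1]

```text
clock: 25.7
position: [0.4267, 0.0585, 0.0272]
ee_rot: [0.572, 0.82, 0.001, 0.0]
ft_force: [0.2, 0.5, 0.3]
grip_width: 0.549
grasp_force: 0.0
```

Run:
```python
from h import *
go(.4255,.0575,.024,20)
```

```text
pos [0.4267 0.0585 0.0272] phi 20.2 j7 0.28 frac [-0.004 -0.01   0.021] spin 0.006 t 25.7 grip 0.549 F [0.2 0.5 0.3]
```

>>> carry_out:
  deltas:
    - [0,-0.005,0.01,0,0.1]
    - [0,-0.005,0.02,0,0.1]
    - [0,-0.005,0.027,0,0.1]
    - [0,-0.005,0.027,0,0.1]

```text
clock: 26.2
position: [0.4252, 0.058, 0.0221]
ee_rot: [0.572, 0.82, -0.0, -0.0]
ft_force: [-1.9, -0.0, -0.7]
grip_width: 0.552
grasp_force: 0.0
```

>>> carry_out:
  deltas:
    - [0,0,0.007,0,0.1]
    - [0,0,0.012,0,0.1]
    - [0,0,0.012,0,0.1]

```text
clock: 26.58
position: [0.4252, 0.0579, 0.0203]
ee_rot: [0.572, 0.82, -0.0, -0.0]
ft_force: [1.1, 0.1, -0.0]
grip_width: 0.552
grasp_force: 0.0
```

>>> carry_out:
  deltas:
    - [0,0,0,0,-0.05]
    - [0,0,0,0,-0.3]
    - [0,0,0,0,-0.3]
    - [0,0,0,0,-0.3]
    - [0,0,0,0,-0.3]
  force: 30

```text
clock: 27.2
position: [0.4256, 0.0581, 0.0208]
ee_rot: [0.572, 0.82, 0.0, 0.0]
ft_force: [-0.8, -0.2, 8.0]
grip_width: 0.463
grasp_force: 30.2
```

Run:
```python
from h import *
plan([(.43,.06,.06,20),(.47,.13,.14,45),(.53,.2,.15,70),(.582,.229,.1,85)])
```

```text
pos [0.4256 0.0581 0.0208] phi 20.2 j7 0.29 frac [ 0.002  0.032 -0.262] spin 0.006 t 27.2 grip 0.463 F [-0.8 -0.2  8. ]
(0.43, 0.06, 0.06, 20) -> [ 0.002  0.032 -0.262] spin 0.006
(0.47, 0.13, 0.14, 45) -> [ 0.347  0.41  -0.533] spin -0.833
(0.53, 0.2, 0.15, 70) -> [ 0.047  0.613 -0.067] spin -0.833
(0.582, 0.229, 0.1, 85) -> [-0.26   0.3    0.333] spin -0.5
```

>>> carry_out:
  deltas:
    - [0,0,-0.06,0,-0.3]
    - [0,0,-0.12,0,-0.3]
    - [0,0,-0.12,0,-0.3]

```text
clock: 27.58
position: [0.4257, 0.0583, 0.0392]
ee_rot: [0.572, 0.82, 0.001, 0.0]
ft_force: [-0.8, 0.4, 0.2]
grip_width: 0.461
grasp_force: 30.2
```

Run:
```python
from h import *
p=camera("wrist");save(p,"w8.png",s=1.3)
plan([(.47,.13,.14,45),(.53,.2,.15,70),(.582,.229,.1,85)])
```

```text
pos [0.4255 0.0582 0.0388] phi 20.2 j7 0.26 frac [ 0.347  0.444 -0.674] spin -0.827 t 27.62 grip 0.46 F [-0.5  0.2 -1. ]
(0.47, 0.13, 0.14, 45) -> [ 0.347  0.444 -0.675] spin -0.827
(0.53, 0.2, 0.15, 70) -> [ 0.047  0.613 -0.067] spin -0.833
(0.582, 0.229, 0.1, 85) -> [-0.26   0.3    0.333] spin -0.5
```

View pics/w8.png

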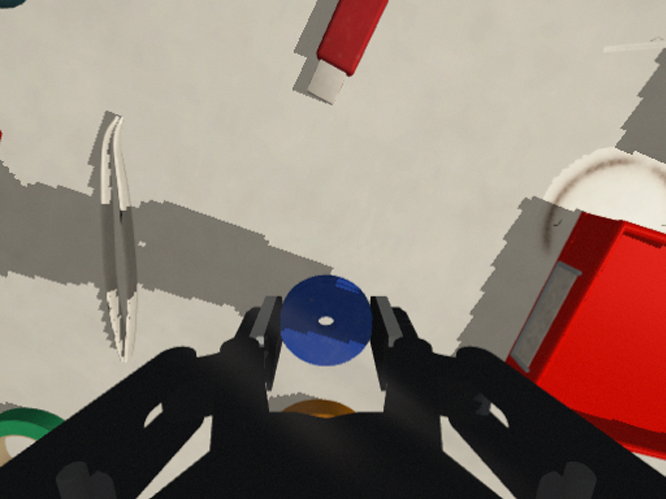

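The picture shows the bobbin held level and centred between the pads at (326,320). Carrying it to the blue tray.

>>> carry_out:
  deltas:
    - [0.05,0.07,-0.3,-0.2,-0.3]
    - [0.15,0.2,-0.67,-0.5,-0.3]
    - [0.35,0.44,-0.67,-0.83,-0.3]
    - [0.35,0.44,-0.67,-0.83,-0.3]

```text
clock: 28.12
position: [0.47, 0.1333, 0.1392]
ee_rot: [0.379, 0.925, 0.001, 0.001]
ft_force: [-0.5, -0.8, -0.3]
grip_width: 0.459
grasp_force: 30.5
```

>>> carry_out:
  deltas:
    - [0,0.2,-0.07,-0.28,-0.3]
    - [0.02,0.4,-0.07,-0.56,-0.3]
    - [0.05,0.61,-0.07,-0.83,-0.3]
    - [0.05,0.61,-0.07,-0.83,-0.3]

```text
clock: 28.62
position: [0.5285, 0.2011, 0.1484]
ee_rot: [0.173, 0.985, -0.001, -0.0]
ft_force: [-0.2, -0.4, -0.7]
grip_width: 0.457
grasp_force: 30.6
```

>>> carry_out:
  deltas:
    - [-0.1,0.1,0,-0.25,-0.3]
    - [-0.2,0.2,0.1,-0.5,-0.3]
    - [-0.26,0.3,0.33,-0.5,-0.3]
    - [-0.26,0.3,0.33,-0.5,-0.3]

```text
clock: 29.12
position: [0.5787, 0.2276, 0.0969]
ee_rot: [0.045, 0.999, -0.002, -0.002]
ft_force: [0.3, -0.6, -0.8]
grip_width: 0.464
grasp_force: 30.5
```

Run:
```python
from h import *
p=camera("wrist");save(p,"w9.png",s=1.3)
plan([(.582,.229,.035,88)])
```

```text
pos [0.5794 0.2275 0.0988] phi 84.8 j7 1.21 frac [-0.017  0.013  0.425] spin -0.105 t 29.18 grip 0.46 F [ 0.7 -0.8 -0.4]
(0.582, 0.229, 0.035, 88) -> [-0.016  0.012  0.426] spin -0.105
```

View pics/w9.png

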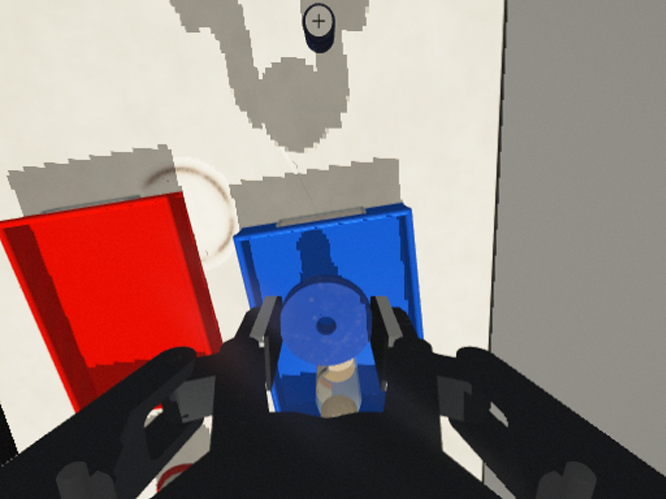

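The picture shows the bobbin over the near half of the blue tray at (326,322). The standing vial is behind it at (338,385), and the tray is turned about 10° in the image, so I'll turn slightly and lower.

>>> carry_out:
  deltas:
    - [-0.01,0.02,0.1,-0.12,-0.3]
    - [-0.01,0.02,0.25,-0.25,-0.3]
    - [-0.01,0.02,0.4,-0.25,-0.3]
    - [-0.01,0.02,0.46,-0.25,-0.3]
    - [-0.01,0.02,0.475,-0.25,-0.3]
    - [-0.01,0.02,0.475,-0.25,-0.3]

```text
clock: 29.92
position: [0.5826, 0.232, 0.0297]
ee_rot: [-0.021, 1.0, 0.0, 0.001]
ft_force: [-0.6, -0.4, -0.3]
grip_width: 0.462
grasp_force: 30.5
```

>>> carry_out:
  deltas:
    - [0,0,0.015,0,-0.3]
    - [0,0,0.03,0,-0.3]
    - [0,0,0.038,0,-0.3]
    - [0,0,0.042,0,-0.3]
    - [0,0,0.042,0,-0.3]

```text
clock: 30.55
position: [0.5823, 0.232, 0.0238]
ee_rot: [-0.022, 1.0, 0.0, -0.0]
ft_force: [-6.7, -2.0, 16.2]
grip_width: 0.459
grasp_force: 36.7
```

>>> carry_out:
  deltas:
    - [0,0,-0.003,0,-0.3]
    - [0,0,-0.003,0,0.15]
    - [0,0,-0.003,0,0.15]
    - [0,0,-0.003,0,0.15]
    - [0,0,-0.2,0,0.15]
    - [0,0,-0.5,0,0.15]
    - [0,0,-0.85,0,0.15]
    - [0,0,-0.85,0,0.15]

```text
clock: 31.55
position: [0.5845, 0.2326, 0.1543]
ee_rot: [-0.022, 1.0, 0.002, 0.003]
ft_force: [0.5, -0.9, 0.0]
grip_width: 0.572
grasp_force: 0.0
```

Run:
```python
from h import *
p=camera("wrist")
for q,zz in [("braid_spool",.012),("flux_vial",.071),("capacitor",.026)]:
  for b in outline_of(q,p)[:2]:
    v,u=np.nonzero(b["region"]);P=world(p,np.c_[u,v]);Q=world(p,np.c_[u,v],zz);print(q,round(b["conf"],2),len(P),P.mean(0),np.percentile(P[:,2],[5,50,95]),[np.round(x,1) for x in cv2.minEnclosingCircle((Q[:,:2]*1000).astype(np.float32))])
plan([(.5,.23,.17,70),(.448,.2345,.1,60)])
```

```text
braid_spool 0.75 450 [0.44774455 0.23509079 0.02317997] [0.00228619 0.02567937 0.02712823] [array([445.4, 236.1]), np.float64(11.4)]
braid_spool 0.68 1240 [0.58113239 0.23153919 0.01342856] [0.00574832 0.01237857 0.01356799] [array([581.9, 231.7]), np.float64(21.2)]
flux_vial 0.68 1313 [0.641037   0.22821762 0.04861275] [0.00520946 0.05339081 0.07236308] [array([630.7, 228.8]), np.float64(27.4)]
capacitor 0.65 460 [0.44726389 0.23505713 0.02341628] [0.00106889 0.02565174 0.0271301 ] [array([448.2, 234.8]), np.float64(10.3)]
pos [0.5814 0.2317 0.1484] phi 92.5 j7 1.31 frac [ 0.543  0.012 -0.143] spin 0.75 t 31.75 grip 0.575 F [-0.5 -0.6 -0.2]
(0.5, 0.23, 0.17, 70) -> [ 0.543  0.012 -0.144] spin 0.75
(0.448, 0.2345, 0.1, 60) -> [ 0.336 -0.09   0.467] spin 0.333
```

>>> carry_out:
  deltas:
    - [0.2,0,-0.14,0.25,0]
    - [0.4,0,-0.14,0.5,0]
    - [0.54,0.01,-0.14,0.75,0]

```text
clock: 32.12
position: [0.4995, 0.2296, 0.1696]
ee_rot: [0.176, 0.984, -0.001, -0.001]
ft_force: [-0.6, 0.5, 0.3]
grip_width: 0.498
grasp_force: 0.0
```

>>> carry_out:
  deltas:
    - [0.17,-0.04,0.1,0.17,0]
    - [0.33,-0.09,0.25,0.33,0]
    - [0.33,-0.09,0.47,0.33,0]
    - [0.33,-0.09,0.47,0.33,0]

```text
clock: 32.62
position: [0.4481, 0.233, 0.0978]
ee_rot: [0.258, 0.966, -0.002, -0.002]
ft_force: [-0.6, 0.1, -0.5]
grip_width: 0.497
grasp_force: 0.0
```

Run:
```python
from h import *
p=camera("wrist")
for b in outline_of("capacitor",p)[:2]:
    v,u=np.nonzero(b["region"]);P=world(p,np.c_[u,v]);Q=P[(P[:,2]>.023)&(P[:,2]<.03)];print(b["conf"],len(Q),Q.mean(0))
plan([(.4478,.235,.026,60)])
```

```text
0.67 316 [0.44514477 0.23528666 0.0259066 ]
pos [0.4502 0.2338 0.1004] phi 60.1 j7 0.6 frac [ 0.018 -0.001  0.496] spin 0.002 t 32.73 grip 0.501 F [ 0.5 -0.1  0.4]
(0.4478, 0.235, 0.026, 60) -> [ 0.018 -0.001  0.496] spin 0.002
```

>>> carry_out:
  deltas:
    - [0.02,0,0.2,0,0]
    - [0.02,0,0.4,0,0]
    - [0.02,0,0.49,0,0]
    - [0.02,0,0.49,0,0]
    - [0.02,0,0.49,0,-0.3]
    - [0.02,0,0.49,0,-0.5]
    - [0.02,0,0.49,0,-0.7]
    - [0.02,0,0.49,0,-0.85]
    - [0.02,0,0.49,0,-0.85]
    - [0.02,0,0.49,0,-0.85]
  force: 25

```text
clock: 33.98
position: [0.448, 0.236, 0.0277]
ee_rot: [0.258, 0.966, 0.001, 0.0]
ft_force: [-2.0, -0.3, 8.2]
grip_width: 0.173
grasp_force: 24.4
```

Run:
```python
from h import *
plan([(.448,.23,.12,60),(.5,.15,.14,65),(.596,.092,.14,80),(.596,.092,.04,80)])
```

```text
pos [0.448  0.236  0.0277] phi 60.1 j7 0.66 frac [-0.02  -0.034 -0.616] spin 0.003 t 33.98 grip 0.173 F [-2.  -0.3  8.2]
(0.448, 0.23, 0.12, 60) -> [-0.02  -0.034 -0.616] spin 0.003
(0.5, 0.15, 0.14, 65) -> [-0.567 -0.289 -0.133] spin -0.167
(0.596, 0.092, 0.14, 80) -> [-0.743 -0.08   0.   ] spin -0.5
(0.596, 0.092, 0.04, 80) -> [0.    0.    0.667] spin -0.0
```

>>> carry_out:
  deltas:
    - [0,0,-0.2,0,-0.85]
    - [0,0,-0.4,0,-0.85]
    - [-0.02,-0.03,-0.62,0,-0.85]
    - [-0.02,-0.03,-0.62,0,-0.85]

```text
clock: 34.48
position: [0.4492, 0.2307, 0.1223]
ee_rot: [0.258, 0.966, 0.002, 0.001]
ft_force: [0.6, -0.1, -0.8]
grip_width: 0.173
grasp_force: 24.5
```

>>> carry_out:
  deltas:
    - [-0.2,-0.1,-0.13,-0.17,-0.85]
    - [-0.4,-0.2,-0.13,-0.17,-0.85]
    - [-0.57,-0.29,-0.13,-0.17,-0.85]

```text
clock: 34.85
position: [0.5005, 0.1489, 0.1389]
ee_rot: [0.215, 0.977, 0.0, -0.0]
ft_force: [-0.2, -0.6, -0.2]
grip_width: 0.171
grasp_force: 24.5
```

>>> carry_out:
  deltas:
    - [-0.25,-0.03,0,-0.17,-0.85]
    - [-0.5,-0.06,0,-0.33,-0.85]
    - [-0.74,-0.08,0,-0.5,-0.85]
    - [-0.74,-0.08,0,-0.5,-0.85]

```text
clock: 35.35
position: [0.5971, 0.0901, 0.1382]
ee_rot: [0.087, 0.996, -0.001, -0.0]
ft_force: [-1.0, 0.5, 0.0]
grip_width: 0.175
grasp_force: 24.5
```

>>> carry_out:
  deltas:
    - [0,0,0.3,0,-0.85]
    - [0,0,0.6,0,-0.85]
    - [0,0,0.66,0,-0.85]
    - [0,0,0.67,0,-0.85]
    - [0,0,0.67,0,-0.85]

```text
clock: 35.98
position: [0.5969, 0.0928, 0.0405]
ee_rot: [0.086, 0.996, 0.001, 0.001]
ft_force: [-0.5, -0.0, 0.4]
grip_width: 0.177
grasp_force: 24.5
```

Run:
```python
from h import *
p=camera("wrist");save(p,"w10.png",s=1.3)
plan([(.596,.092,.0307,80)])
```

```text
pos [0.5969 0.0927 0.0405] phi 80.2 j7 1.41 frac [ 0.005 -0.006  0.065] spin 0.006 t 36.02 grip 0.178 F [-0.1 -0.   0.4]
(0.596, 0.092, 0.0307, 80) -> [ 0.005 -0.006  0.065] spin 0.006
```

View pics/w10.png

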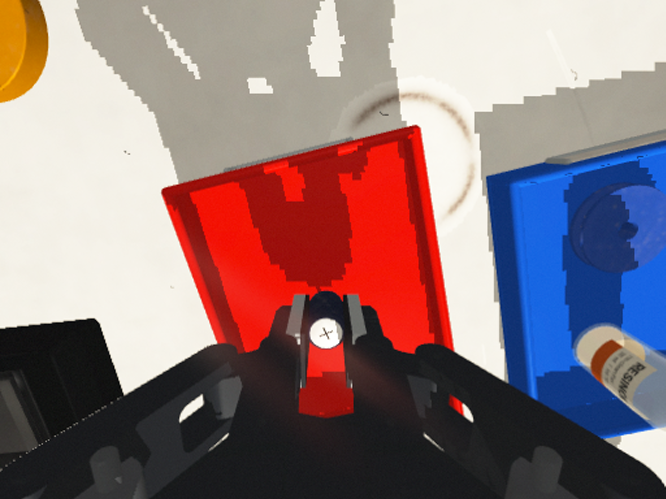

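The picture shows the capacitor upright at (325,332) in mid red tray. The bobbin at (625,230) and the vial at (615,365) stand in the blue tray. Now I'll lower it.

>>> carry_out:
  deltas:
    - [0,0,0.03,0,-0.85]
    - [0,0,0.05,0,-0.85]
    - [0,0,0.06,0,-0.85]
    - [0,0,0.068,0,-0.85]
    - [0,0,0.068,0,-0.85]

```text
clock: 36.65
position: [0.5962, 0.0925, 0.0306]
ee_rot: [0.086, 0.996, 0.001, 0.0]
ft_force: [-10.0, -0.5, 23.0]
grip_width: 0.17
grasp_force: 26.6
```

>>> carry_out:
  deltas:
    - [0,0,-0.004,0,-0.85]
    - [0,0,-0.004,0,-0.3]
    - [0,0,-0.004,0,-0.2]
    - [0,0,-0.004,0,-0.2]
    - [0,0,-0.2,0,-0.2]
    - [0,0,-0.5,0,-0.2]
    - [0,0,-0.9,0,-0.2]
    - [0,0,-0.9,0,-0.2]

```text
clock: 37.65
position: [0.5985, 0.0925, 0.1683]
ee_rot: [0.086, 0.996, 0.002, 0.004]
ft_force: [-0.6, -0.2, -0.4]
grip_width: 0.4
grasp_force: 0.0
```

Run:
```python
from h import *
p=camera("wrist");q=camera("side");save(q,"side2.png",(190,90,420,330),2.5)
for n,p_ in (("capacitor",p),("usb_stick",q),("kapton_roll",q),("flux_vial",p),("braid_spool",p)):
  for b in outline_of(n,p_)[:2]:
    v,u=np.nonzero(b["region"]);P=world(p_,np.c_[u,v]);print(n,round(b["conf"],2),P.mean(0).round(4),P[:,2].max())
```

```text
capacitor 0.75 [0.592  0.0925 0.0268] 0.28883090100854614
kapton_roll 0.7 [ 0.4518 -0.0221  0.0089] 0.7993301493974172
flux_vial 0.6 [0.6411 0.2224 0.0492] 0.28883090100854614
flux_vial 0.5 [0.5927 0.093  0.0079] 0.28883090100854614
braid_spool 0.98 [ 0.5188 -0.1133  0.009 ] 0.28883090100854614
braid_spool 0.85 [0.5814 0.2295 0.0135] 0.28883090100854614
```

View pics/side2.png

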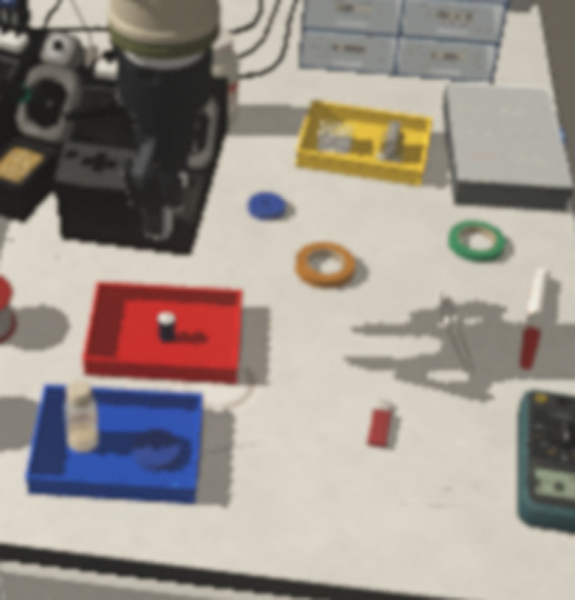

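The picture shows all five parts standing in their trays: heatsink (335,138) and transformer (392,142) in yellow, capacitor (166,325) in red, vial (82,418) and bobbin (160,448) in blue. The kapton roll (327,264) and memory stick (380,427) are where they were.

```bash
python3 -c "
from h import *
print(ticket.hand_in())"
```

```text
the job is handed in; nothing more can be done
None
```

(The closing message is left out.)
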